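# Scan the cartridge on the balance and clear it into the tray

### The job

Pick up the code reader from its fork stand, aim its window squarely at the middle of the bar-code label on the cartridge that stands on the balance, about 8 cm away, and hold it still for two seconds without touching the cartridge. Lay the reader back on its stand the way it was, then slide the cartridge off the pan, without picking it up, so that it drops into the grey tray beside the balance. Leave the spare cartridge, the bottle and the beaker alone.

Things in the scene. Friction and masses are not known exactly. Their poses are not given: they have to be found in the camera images.
- reader: loose hand-held code reader, 150 g: straight grey handle 136 long, 30 wide (y), 28 high, with a black nose (50 long, 36 wide, 26 thick) bent 45 degrees down at its front. Origin on the handle's underside near the centre of mass; x along the handle towards the nose (handle x = -72 to +64), z up. Starts lying in the forks of reader_stand, nose overhanging its front
- reader_grip (a point): middle of the handle's cross-section, 14 mm above reader's origin: the place to grip, across the 30 mm width (y), from above
- reader_window (a point): centre of the window at the end of the reader's nose, at (99.4, 0, -19.4) mm in reader's frame. Its z axis is the line of sight out of the window: forwards and 45 degrees down when the handle is level, direction (0.707, 0, -0.707) in reader's frame; its y axis is reader's y
- reader_stand: fixed stand, origin at its underside's centre: black foot 120 x 90 x 12, two steel forks 10 thick at x = -40 and +40, seats 70 mm above the bench. Flared cheeks rise 16 mm beside the handle, 6 mm clear each side; between the forks the handle's sides are free down to the foot. The reader lies home with its origin at (0, 0, 70) mm here, x axes alike
- cartridge: loose white plastic cartridge, 160 g, on the balance's pan: 70 long (x), 60 wide (y), 50 high plus a small black cap (6 high). Origin at the underside's centre. Its upper -x edge is cut off by a 45-degree slope, from 20 mm high at x = -35 to 50 mm high at x = -5, that carries the label; below the slope the -x end is upright
- label (a point): centre of the bar-code label (34 x 44) on the cartridge's slope, at x = -20.7, y = 0, z = 35.7 mm in cartridge's frame. Its z axis is the outward normal of the label, 45 degrees upwards towards the cartridge's -x end; its y axis is cartridge's y
- cartridge_center (a point): middle of the cartridge's body, 23 mm above its underside
- balance: fixed white laboratory balance about 240 x 164, origin on the bench; flat steel pan, top 60 mm above the bench, spanning x = -60 to +90 and y = -80 to +80 mm in its frame, control panel at the -x end. The tray stands along its -y side; the label faces roughly to its +y
- tray: fixed grey open tray, 170 (x) x 180 (y) x 45 high, walls and floor 3 thick, origin at the centre of its underside. It stands beside the balance's -y side, its rim 15 mm below the pan's top, with a gap of 8 to 16 mm to the pan's edge
- spare: a second cartridge of the same make standing on the bench on the robot's right: leave alone
- bottle: closed amber jar, 60 diameter, 120 high, origin at the underside's centre: leave alone
- beaker: glass beaker, 72 diameter, 90 high, origin at the underside's centre: leave alone
There are look-alikes about, which are no part of the job. There is more than one size of the reader; the one meant has the size given above. Leave any purple look-alike of the tray alone.

How it is judged:
On the way, in this order (a step that is already met when the one before it is completed fails the run):
1. reader held still 1.5 s, label centre 50-110 mm ahead of the window and within 15 mm of its line of sight, within 0.35 rad of square to it; cartridge not yet moved 15 mm (z of label in the frame of reader_window between 0.05 and 0.11 m and x of label in the frame of reader_window between -0.015 and 0.015 m and y of label in the frame of reader_window between -0.015 and 0.015 m and angle between the z axis of reader_window and the z axis of label, either way round below 0.35 rad and linear speed of reader below 0.02 m/s and angular speed of reader below 0.15 rad/s and contact force between the fingers and reader above 0.5 N and distance of cartridge from where it was at the start of the episode below 0.015 m), for 1.5 s.
2. the reader lies home on its stand, nose to the front, released, the cartridge still on the pan (x of reader in the frame of reader_stand between -0.015 and 0.015 m and y of reader in the frame of reader_stand between -0.012 and 0.012 m and z of reader in the frame of reader_stand between 0.064 and 0.076 m and x of reader_window in the frame of reader_stand above 0.07 m and angle between reader's own z axis and vertical below 0.12 rad and contact force between the fingers and reader below 0.1 N and linear speed of reader below 0.02 m/s and distance of cartridge from where it was at the start of the episode below 0.015 m), for 0.2 s.
3. the cartridge lies in the tray (x of cartridge_center in the frame of tray between -0.08 and 0.08 m and y of cartridge_center in the frame of tray between -0.085 and 0.085 m and height (world z) of cartridge_center below 0.048 m and linear speed of cartridge below 0.02 m/s), for 0.2 s.
At the end, for the whole second after the job is handed in: The reader lies released and at rest on its stand, nose to the front (within 15 mm along, 12 mm across, 6 mm in height, 0.12 rad of level), and the cartridge lies at rest inside the tray (its middle at least 5 mm inside the tray's outline and lower than 48 mm above the bench) (all of step 3 and x of reader in the frame of reader_stand between -0.015 and 0.015 m and y of reader in the frame of reader_stand between -0.012 and 0.012 m and z of reader in the frame of reader_stand between 0.064 and 0.076 m and x of reader_window in the frame of reader_stand above 0.07 m and angle between reader's own z axis and vertical below 0.12 rad and contact force between the fingers and reader below 0.1 N and linear speed of reader below 0.02 m/s); the robot touches nothing.
It fails at once if the reader touches the cartridge (contact force between reader and cartridge above 0.3 N).
It fails at once if the cartridge is lifted more than 25 mm off the pan (height (world z) of cartridge above 0.085 m).
It fails at once if the spare cartridge, bottle or beaker is moved more than 20 mm (distance of any of spare, bottle, beaker from where it was at the start of the episode above 0.02 m).
It also fails if it takes over 59 s, if anything falls off the work surface, if the arm or the gripper's body presses on something with over 40 N, if the wrist force passes 120 N, or if a joint passes its speed limit or range.

### The arm

A 7-joint arm with a two-finger parallel gripper is mounted at the origin on the work surface. World frame = base frame: x ahead of the robot, y to its left, z up, the work surface at z = 0. Lengths are in m, angles in rad, forces in N, time in s.
With the tool pointing down it reaches from about 0.4 to 0.85 m from the base axis. Payload 4.5 kg.
Tool frame: the origin (TCP) lies on the centre line of the jaws, within the pads' length; the fingertips stand 17 mm ahead of it and the grasp point (between the pads) lies 2 mm behind it; z points along the fingers, y is the line along which they close (so a half turn about z gives the same grasp; the last joint's range is limited). The gripper opens to 88 mm and grips with 3 to 60 N. Pads are 18 mm wide; open, the fingers measure 123 mm over their backs; the gripper's body (75 mm by 187 mm) begins 45 mm behind the grasp point.
Start: joints at [-1.183, 0.689, -0.195, 1.565, 0.157, 0.902, -0.215], TCP at [0.217, 0.586, 0.256] pointing down, gripper open.
Joint ranges: [-3.01, 3.01], [-0.46, 2.08], [-1.47, 1.51], [0.13, 2.56], [-1, 4.14], [0.04, 2.09], [-2.66, 2.66]. Speed limits (rad/s): [2.57, 2.57, 3.14, 3.14, 3.14, 3.14, 3.14].

### API

Orientations are given as a unit quaternion [w, x, y, z].
In Python, from station import status, cams, env gives the robot as it stands.
- The arm moves only by the tool jog_arm, never from a script. Its argument "rows" is a list of rows, each a list of 6 numbers: the shift along the tool's x, y, z each as a share of 0.3 m, from -1 to 1, then the turn, a rotation vector about the tool's x, y, z each as a share of 60 degrees, from -1 to 1. A call has 1 to 12 rows; each row shifts and turns the commanded pose from where the row before left it, along the tool's axes as they then stand; what a row does not reach is not made up. A row lasts 1/12 s, in which the tool goes at most 41.7 mm and 7.16 degrees, less where a joint would pass 70% of its speed; a pose out of reach is approached as far as the arm can. A call with a number of a shift or a turn outside -1 to 1 is refused whole. A call with a gripper value outside its range is refused whole. "claw" is the closure, from -1 (fully open) to 1 (shut), set as the call begins (left out, the last holds). The fingers move at their own pace and stop on an object; the grip force is fixed at half the most. Time passes only in rows, so rows that do not move let the fingers close. It gives the time, the measured TCP pose, the force, the opening and the grip force at its end, in the units of the state.
- status.sense(): the state, without advancing time (a new reading comes with each control period).
- cams.camera(name): name is "scene" or "top"; returns the picture (400x640x3 uint8, red, green, blue); there is no depth.
- cams.calibration(name): a dict with "fx", "fy", "cx", "cy" (pixels), "k1" (the pictures are not rectified: a ray, as slopes to the right and down, at radius r is drawn at 1 + k1 r^2 times it, then the intrinsics apply), "cam_to_world" (4x4, takes a point from camera to world coordinates). Camera axes: x right, y down, z forward; pixel columns grow to the right and rows downward; lengths in m; the calibration is good to about 2 mm. A picture is of the moment at which its call begins. calibration takes no time and is no camera call.
- env.job_done(): hands the job in; it is judged then, once.
Trained networks look in the newest picture that a camera, given by its name, has taken for a name from the list of things; names that differ only in an ending like _2 or _b are one class to them, and where a whole thing is asked for, a point or a joint stands for the part that bears it (a point fixed in the world has none). Each returns a list of dicts, best first, with "score" (0 to 1); they miss things now and then, are a little off and sometimes report something else, mostly with a low value. They report only what shows in the picture. A call takes as long as a camera call. They do not tell look-alikes from the thing itself.
- cams.look_for(camera, target): "bbox" ([centre column, centre row, width, height] in pixels, round what is visible of it).
The state is a dict: "time": time; "qpos": joint angles; "dq": joint speeds; "joint_efforts": joint torques, N m; "tool_pos": TCP position; "eef_rot": TCP orientation; "wrist_force": force on the tool from outside, world axes, zero at the start; "moment": the same for the moment, N m; "width": finger opening in m; "grip_force": force on a finger pad.
Only numpy, scipy, OpenCV 4.12 (cv2) and the standard library are available. Lean on these libraries where they do the work, as an engineer would, in place of code of your own. Each camera call takes 0.05 s, during which the arm holds its last target. There are 200 camera calls.

## Working session

There is one attempt and no reset: what is moved stays moved. The work goes in short steps, Python scripts to look and compute and a tool call to move; the robot and the scene stay as the last step left them, time stands still between calls to the robot, and variables do not carry over. Pictures are saved under pics/ and viewed, at most 10 in all, crops included, and the job is handed in when it is done.

Besides the shell and the picture viewer there is one more tool, called after "Emit:" as name(argument=value, ...) on one line, values as JSON. jog_arm: Moves the arm, as the interface text tells. Shift numbers are shares of 0.3 m and turn numbers shares of 60 degrees, none past 1 either way. Its arguments: {"type":"object","properties":{"rows":{"type":"array","items":{"type":"array","items":{"type":"number"}}},"claw":{"type":"number"}},"required":["rows"]}

```bash
mkdir -p pics; ls; python3 - <<'E'
from station import status,cams,env
import cv2,numpy as np
for n in ("scene","top"):
    im=cams.camera(n); cv2.imwrite(f"pics/{n}0.png",im[:,:,::-1])
    c=cams.calibration(n); print(n,{k:(np.round(v,4).tolist()) for k,v in c.items()})
    for t in ("reader","reader_stand","cartridge","label","balance","tray","spare","bottle","beaker","reader_window"):
        try: print(t,[(round(d['score'],2),np.round(d['bbox']).tolist()) for d in cams.look_for(n,t)][:4])
        except Exception as e: print(t,e)
print(status.sense())
E
```

```text
pics
scene {'fx': 393.3164, 'fy': 393.3164, 'cx': 315.1992, 'cy': 195.7786, 'k1': 0.0016, 'cam_to_world': [[0.3155, 0.6304, -0.7092, 1.2898], [0.9489, -0.2015, 0.2431, -0.2774], [0.0103, -0.7496, -0.6618, 0.8188], [0.0, 0.0, 0.0, 1.0]]}
reader [(0.89, [399.0, 175.0, 56.0, 23.0]), (0.55, [466.0, 212.0, 19.0, 33.0])]
reader_stand [(0.69, [406.0, 189.0, 43.0, 30.0])]
cartridge [(0.89, [340.0, 197.0, 30.0, 27.0]), (0.21, [273.0, 226.0, 75.0, 61.0])]
label [(0.81, [339.0, 195.0, 34.0, 29.0]), (0.42, [429.0, 220.0, 23.0, 44.0]), (0.3, [272.0, 226.0, 76.0, 64.0])]
balance [(0.57, [331.0, 209.0, 81.0, 65.0])]
tray [(0.77, [274.0, 304.0, 87.0, 85.0]), (0.69, [272.0, 226.0, 76.0, 65.0])]
spare [(0.77, [221.0, 183.0, 23.0, 29.0])]
bottle [(0.68, [429.0, 220.0, 27.0, 47.0]), (0.47, [402.0, 174.0, 56.0, 27.0])]
beaker [(0.79, [158.0, 265.0, 36.0, 41.0])]
reader_window [(0.59, [403.0, 175.0, 58.0, 22.0]), (0.56, [465.0, 212.0, 17.0, 31.0])]
top {'fx': 378.218, 'fy': 378.218, 'cx': 320.8409, 'cy': 196.9449, 'k1': 0.0148, 'cam_to_world': [[-0.0266, -0.9922, 0.1218, 0.3926], [-0.9993, 0.0294, 0.0213,
[... 700 characters left out ...]
18318215,  0.68908841, -0.19459884,  1.56530285,  0.1573004 ,
        0.90251724, -0.21507843]), 'dq': array([-1.40983811e-03,  1.52587212e-03, -4.97642407e-04,  2.17454311e-03,
       -3.03385405e-03,  1.72270853e-03, -8.20384103e-05]), 'joint_efforts': array([-5.98789466e-04, -5.27490306e+01, -1.26753733e+00, -1.53742808e+01,
       -5.19097096e-02, -8.38941414e-04,  1.25510329e-05]), 'tool_pos': array([0.21653249, 0.58630927, 0.25574916]), 'eef_rot': array([2.92230381e-06, 1.75964303e-01, 9.84396548e-01, 3.38172875e-05]), 'wrist_force': array([-0.14769885, -0.61755404, -0.30653699]), 'moment': array([-0.04618151, -0.00314199,  0.01506942]), 'grip_force': 0.0, 'width': 0.08818510213845417}
```

```bash
python3 - <<'E'
import cv2
a=cv2.imread("pics/top0.png")[110:290,150:450]
cv2.imwrite("pics/a.png",cv2.resize(a,(800,480),interpolation=cv2.INTER_CUBIC))
a=cv2.imread("pics/scene0.png")[150:290,220:490]
cv2.imwrite("pics/b.png",cv2.resize(a,(800,415),interpolation=cv2.INTER_CUBIC))
E
```

```text
(no output)
```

View pics/a.png

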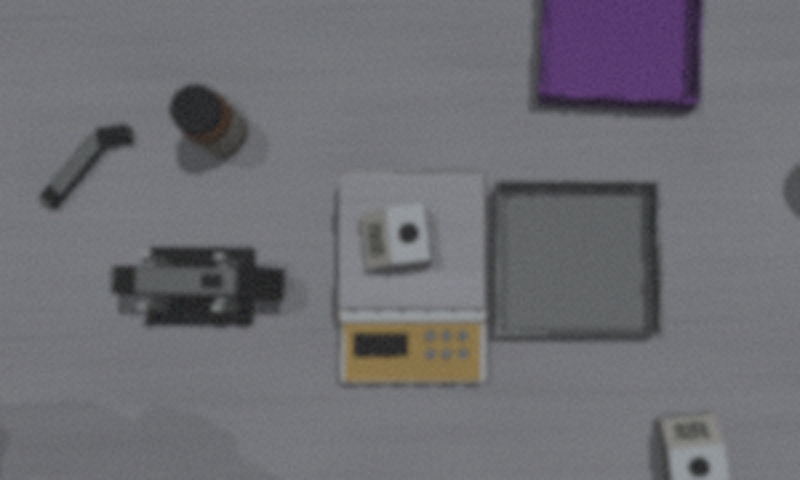

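View pics/b.png

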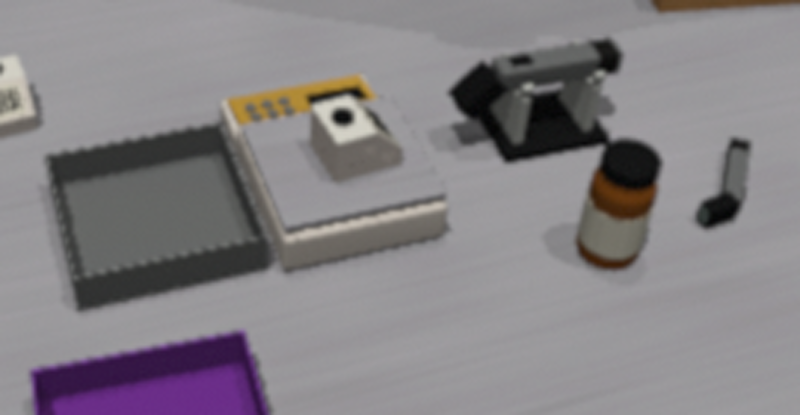

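The top view shows the reader in its stand, handle at about (135–238, 280) in the crop with its nose pointing right (world -y). The cartridge is at (395, 238) with its label facing left (+y), and the grey tray is at (577, 260). The small reader by the bottle is a look-alike. I'll zoom in next to measure.

```bash
python3 - <<'E'
import cv2,numpy as np
t=cv2.imread("pics/top0.png"); s=cv2.imread("pics/scene0.png")
def crop(im,u,v,w,h,k):
    c=cv2.resize(im[v:v+h,u:u+w],(w*k,h*k),interpolation=cv2.INTER_CUBIC)
    c=cv2.convertScaleAbs(c,alpha=1.5)
    for i in range(0,w,5): 
        cv2.line(c,(i*k,0),(i*k,4 if i%10 else 10),(0,255,255),1)
        if i%10==0: cv2.putText(c,str(u+i),(i*k,20),0,.35,(0,255,255),1)
    for j in range(0,h,5):
        cv2.line(c,(0,j*k),(4 if j%10 else 10,j*k),(0,255,255),1)
        if j%10==0: cv2.putText(c,str(v+j),(10,j*k+4),0,.35,(0,255,255),1)
    return c
a=crop(t,280,180,40,40,10);b=crop(s,320,170,40,40,10)
cv2.imwrite("pics/c.png",np.hstack([a,b]))
a=crop(t,185,195,80,40,7);b=crop(s,365,155,80,45,7)
cv2.imwrite("pics/d.png",np.vstack([a,b]))
E
```

```text
(no output)
```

View pics/c.png

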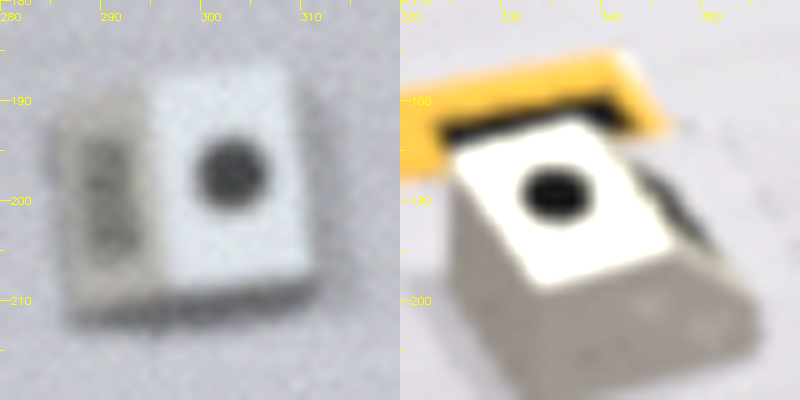

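View pics/d.png

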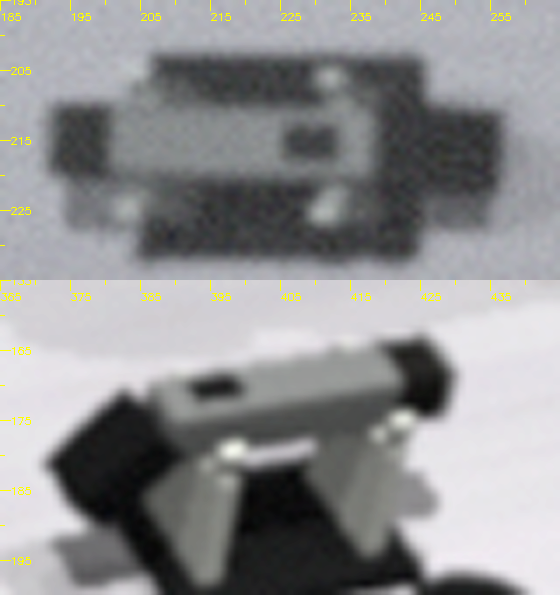

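Both views show the same things. The cartridge's top face corners are near (295–311, 187–209) in the top view and (325–347, 181–199) in the scene view. The reader's butt is near (192, 215) and its nose tip near (256, 216) in the top view. I'll fit the poses to these points.

```bash
cat > h.py <<'E'
import numpy as np
from station import cams
from scipy.optimize import least_squares
C={n:cams.calibration(n) for n in("scene","top")}
def proj(n,P):
    c=C[n];T=np.linalg.inv(c["cam_to_world"]);q=np.atleast_2d(P)@T[:3,:3].T+T[:3,3]
    s=q[:,:2]/q[:,2:];s=s*(1+c["k1"]*(s**2).sum(1,keepdims=True))
    return s*[c["fx"],c["fy"]]+[c["cx"],c["cy"]]
def w(p,L): # p=x,y,z,yaw  L mm
    L=np.atleast_2d(L)/1000;c,s=np.cos(p[3]),np.sin(p[3])
    return L@np.array([[c,-s,0],[s,c,0],[0,0,1]]).T+p[:3]
def fit(name,top,scene,p0,off=.45,fixz=None):
    def res(p):
        p=np.array(p) if fixz is None else np.r_[p[:2],fixz,p[2]]
        r=[]
        for n,D in(("top",top),("scene",scene)):
            if D: r.append((proj(n,w(p,[d[0] for d in D]))-(np.array([d[1] for d in D])-off)).ravel())
        return np.concatenate(r)
    p0=p0 if fixz is None else [p0[0],p0[1],p0[3]]
    f=least_squares(res,p0,loss="soft_l1",x_scale=[.01]*(len(p0)-1)+[.1])
    print(name,np.round(f.x,4));print(np.round(res(f.x).reshape(-1,2),1).tolist());return f.x
E
python3 - <<'E'
from h import *
h=-np.pi/2
ct=[((-5,30,50),(295,187.3)),((-5,-30,50),(296.7,209)),((35,30,50),(308.3,186.8)),((35,-30,50),(311,207.3)),((-35,30,20),(285.6,191.5)),((-35,-30,20),(286.9,211.8))]
cs=[((-5,30,50),(347.2,194.2)),((35,30,50),(334.3,198.8)),((35,-30,50),(325.3,185.5)),((-5,-30,50),(337.5,181.5)),((-35,30,20),(355.8,201.5))]
fit("cart",ct,cs,[.45,.05,.06,h]);fit("cart_z60",ct,cs,[.45,.05,.06,h],fixz=.06)
rt=[((-72,15,28),(192.2,210)),((-72,-15,28),(192.2,219.8)),((108.6,18,-10.2),(256.6,210.8)),((108.6,-18,-10.2),(256.3,222.3)),((58,15,28),(238.6,209.7)),((58,-15,28),(238.6,220.3))]
rs=[((-72,-15,28),(425.5,163.3)),((-72,15,28),(429.8,168)),((-72,15,0),(428.8,173)),((90.2,18,-28.6),(379.5,189.5)),((108.6,-18,-10.2),(371.5,181.3))]
fit("reader",rt,rs,[.4,.2,.07,h]);fit("reader_z70",rt,rs,[.4,.2,.07,h],fixz=.07)
st=[((-60,45,12),(206.5,203.5)),((60,45,12),(245.5,203.5)),((-60,-45,12),(205,232)),((60,-45,12),(244.5,232))]
fit("stand",st,[],[.4,.2,0,h],fixz=0.)
A=lambda u,v:(150+u/2.667,110+v/2.667)
# balance frame: +x world-x ; tray -y side
S=lambda u,v:(220+u/2.963,150+v/2.963)
fit("tray",[((85,90,45),A(492,184)),((85,-90,45),A(657,183)),((-85,-90,45),A(659,338)),((-85,90,45),A(493,340))],[((85,90,45),S(268,265)),((85,-90,45),S(80,305)),((-85,-90,45),S(50,155))],[.4,-.1,0,0],fixz=0.)
fit("pan",[((90,80,60),A(336,173)),((90,-80,60),A(485,173)),((-60,80,60),A(337,310)),((-60,-80,60),A(487,311))],[((90,80,60),S(445,195)),((90,-80,60),S(287,228))],[.4,.05,0,0],fixz=0.)
E
```

```text
cart [ 0.5199  0.0603  0.0584 -1.4855]
[[-0.5, 0.8], [0.0, 0.3], [0.4, -0.4], [0.0, 0.4], [-0.5, -0.7], [0.3, -0.4], [0.0, 0.7], [-0.3, -0.2], [-0.4, 0.0], [0.2, 0.5], [0.3, -1.3]]
cart_z60 [ 0.5203  0.06   -1.4837]
[[-0.5, 0.6], [0.1, 0.1], [0.4, -0.6], [0.1, 0.2], [-0.5, -0.9], [0.4, -0.5], [0.0, 0.3], [-0.3, -0.5], [-0.4, -0.3], [0.2, 0.2], [0.3, -1.7]]
reader [ 0.481   0.2889  0.0691 -1.6068]
[[-0.5, -0.4], [-1.0, 0.4], [1.5, -0.7], [1.5, 0.2], [-1.0, 0.2], [-1.4, 0.2], [0.0, -1.2], [0.5, -0.2], [-0.3, 2.0], [-0.4, 2.5], [-1.9, -0.2]]
reader_z70 [ 0.4811  0.2886 -1.6073]
[[-0.5, -0.5], [-1.0, 0.3], [1.6, -0.7], [1.5, 0.1], [-1.0, 0.1], [-1.4, 0.2], [0.0, -1.4], [0.5, -0.4], [-0.3, 1.9], [-0.5, 2.3], [-2.0, -0.4]]
stand [ 0.4793  0.2886 -1.6037]
[[-0.1, -0.6], [-0.0, -0.5], [0.1, 0.5], [0.1, 0.6]]
tray [ 0.4965 -0.1341 -0.0251]
[[0.2, -0.4], [-0.8, -0.4], [-0.0, -0.7], [0.1, -1.3], [1.0, -10.7], [-1.6, -10.1], [-1.0, -1.4]]
pan [ 0.5051  0.0449 -0.0226]
[[1.1, 0.2], [-0.4, -0.3], [0.2, -0.1], [-0.7, -0.8], [0.7, -1.1], [-1.1, -0.4]]
```

```bash
cat >> h.py <<'E'
from scipy.spatial.transform import Rotation as Ro
from station import status
def plan(pos,ydeg,n,R1=None):
    s=status.sense();p=np.array(s["tool_pos"]);q=s["eef_rot"];R=Ro.from_quat([*q[1:],q[0]])
    y=np.radians(ydeg);c,d=np.cos(y),np.sin(y)
    T=Ro.from_matrix(np.array([[-d,c,0],[c,d,0],[0,0,-1]]))
    print("t",round(s["time"],2),"p",np.round(p,4),"err_rot",np.round((R.inv()*T).as_rotvec(True),2),"w",round(s["width"],4),"g",round(s["grip_force"],1),"q",np.round(s["qpos"],2))
    pos=np.array(pos);rows=[]
    for i in range(n):
        k=n-i
        sh=np.round(R.inv().apply((pos-p)/k)/.3,3);ro=np.round((R.inv()*T).as_rotvec()/k/np.radians(60),3)
        rows.append([*sh,*ro]);p=p+R.apply(sh*.3);R=R*Ro.from_rotvec(ro*np.radians(60))
    rows=np.array(rows)+0.;
    for i in range(0,n,12): print([r.tolist() for r in rows[i:i+12]])
    print("end",np.round(p,4))
E
python3 -c "
from h import *
plan([.481,.289,.19],-1.96,24)"
```

```text
t 1.1 p [0.2165 0.5863 0.2557] err_rot [ 0.   -0.   71.69] w 0.0882 g 0.0 q [-1.18  0.69 -0.19  1.57  0.16  0.9  -0.22]
[[-0.049, -0.026, 0.009, 0.0, 0.0, 0.05], [-0.05, -0.023, 0.009, 0.0, 0.0, 0.05], [-0.051, -0.021, 0.009, 0.0, 0.0, 0.05], [-0.052, -0.018, 0.009, 0.0, 0.0, 0.05], [-0.053, -0.015, 0.009, 0.0, 0.0, 0.05], [-0.054, -0.013, 0.009, 0.0, 0.0, 0.05], [-0.054, -0.01, 0.009, 0.0, 0.0, 0.05], [-0.055, -0.007, 0.009, 0.0, 0.0, 0.05], [-0.055, -0.004, 0.009, 0.0, 0.0, 0.05], [-0.055, -0.001, 0.009, 0.0, 0.0, 0.05], [-0.055, 0.002, 0.009, 0.0, 0.0, 0.05], [-0.055, 0.005, 0.009, 0.0, 0.0, 0.05]]
[[-0.055, 0.008, 0.009, 0.0, 0.0, 0.05], [-0.054, 0.01, 0.009, 0.0, 0.0, 0.05], [-0.054, 0.013, 0.009, 0.0, 0.0, 0.049], [-0.053, 0.016, 0.009, 0.0, 0.0, 0.05], [-0.052, 0.019, 0.009, 0.0, 0.0, 0.049], [-0.051, 0.022, 0.009, 0.0, 0.0, 0.05], [-0.05, 0.024, 0.01, 0.0, 0.0, 0.049], [-0.048, 0.027, 0.009, 0.0, 0.0, 0.05], [-0.047, 0.029, 0.01, 0.0, 0.0, 0.049], [-0.046, 0.031, 0.009, 0.0, 0.0, 0.05], [-0.044, 0.034, 0.01, 0.0, 0.0, 0.049], [-0.042, 0.036, 0.009, 0.0, 0.0, 0.05]]
end [0.481  0.2889 0.19  ]
```

Emit:
jog_arm(rows=[[-0.05,-0.025,0.01,0,0,0.05],[-0.05,-0.025,0.01,0,0,0.05],[-0.05,-0.02,0.01,0,0,0.05],[-0.05,-0.02,0.01,0,0,0.05],[-0.05,-0.015,0.01,0,0,0.05],[-0.055,-0.015,0.01,0,0,0.05],[-0.055,-0.01,0.01,0,0,0.05],[-0.055,-0.005,0.01,0,0,0.05],[-0.055,-0.005,0.01,0,0,0.05],[-0.055,0,0.01,0,0,0.05],[-0.055,0,0.01,0,0,0.05],[-0.055,0.005,0.01,0,0,0.05]], claw=-1)

```text
time: 2.1
tool_pos: [0.348, 0.4361, 0.2194]
eef_rot: [-0.0, 0.474, 0.881, -0.0]
wrist_force: [0.3, 0.5, -0.5]
width: 0.0882
grip_force: 0.0
```

Emit:
jog_arm(rows=[[-0.055,0.01,0.01,0,0,0.05],[-0.055,0.01,0.01,0,0,0.05],[-0.055,0.015,0.01,0,0,0.05],[-0.055,0.015,0.01,0,0,0.05],[-0.05,0.02,0.01,0,0,0.05],[-0.05,0.02,0.01,0,0,0.05],[-0.05,0.025,0.01,0,0,0.05],[-0.05,0.025,0.01,0,0,0.05],[-0.045,0.03,0.01,0,0,0.05],[-0.045,0.03,0.01,0,0,0.05],[-0.045,0.035,0.01,0,0,0.05],[-0.04,0.035,0.01,0,0,0.045]])

```text
time: 3.1
tool_pos: [0.4807, 0.2874, 0.1834]
eef_rot: [0.0, 0.721, 0.693, 0.0]
wrist_force: [-0.2, 0.3, 0.1]
width: 0.0882
grip_force: 0.0
```

```bash
python3 -c "
from h import *
import cv2
plan([.481,.289,.10],-1.96,6)
im=cams.camera('scene')[90:230,340:480,::-1]
im2=cams.camera('top')[150:290,150:290,::-1]
cv2.imwrite('pics/e.png',cv2.convertScaleAbs(cv2.resize(np.hstack([im,im2]),(800,400),interpolation=2),alpha=1.5))"
```

```text
t 3.1 p [0.4807 0.2874 0.1834] err_rot [ 0.01  0.   -0.31] w 0.0882 g 0.0 q [-0.68  0.71  0.1   1.84 -0.11  0.6  -0.55]
[[0.001, 0.0, 0.046, 0.0, 0.0, -0.001], [0.001, 0.0, 0.046, 0.0, 0.0, -0.001], [0.001, 0.0, 0.047, 0.0, 0.0, -0.001], [0.001, 0.0, 0.046, 0.0, 0.0, -0.001], [0.001, 0.0, 0.047, 0.0, 0.0, -0.001], [0.0, 0.001, 0.046, 0.0, 0.0, 0.0]]
end [0.4811 0.2889 0.1   ]
```

View pics/e.png

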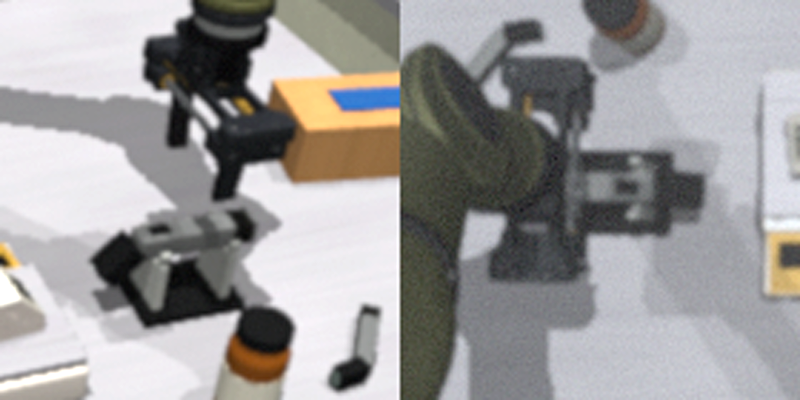

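The gripper hovers squarely over the handle between the forks at (610, 185) in the right half, and its fingers straddle the handle. I'll descend and grip.

Emit:
jog_arm(rows=[[0.005,0,0.034,0,0,-0.005],[0,0,0.034,0,0,0],[0,0,0.034,0,0,0],[0,0,0.034,0,0,0],[0,0,0.034,0,0,0],[0,0,0.034,0,0,0],[0,0,0.034,0,0,0],[0,0,0.034,0,0,0],[0,0,0.034,0,0,0],[0,0,0.028,0,0,0],[0,0,0,0,0,0]])

```text
time: 4.12
tool_pos: [0.4787, 0.2898, 0.0817]
eef_rot: [-0.0, 0.717, 0.697, -0.001]
wrist_force: [0.3, -0.3, 0.2]
width: 0.088
grip_force: 0.0
```

Emit:
jog_arm(rows=[[0,0,0,0,0,0],[0,0,0,0,0,0],[0,0,0,0,0,0],[0,0,0,0,0,0],[0,0,0,0,0,0],[0,0,0,0,0,0],[0,0,0,0,0,0],[0,0,0,0,0,0]], claw=1)

```text
time: 4.78
tool_pos: [0.4796, 0.2904, 0.0837]
eef_rot: [-0.0, 0.717, 0.697, 0.0]
wrist_force: [-0.1, 0.5, 0.4]
width: 0.0371
grip_force: 0.0
```

Emit:
jog_arm(rows=[[0,0,0,0,0,0],[0,0,0,0,0,0],[0,0,0,0,0,0],[0,0,0,0,0,0],[0,0,0,0,0,0]])

```text
time: 5.2
tool_pos: [0.4798, 0.2904, 0.0836]
eef_rot: [0.0, 0.717, 0.697, 0.0]
wrist_force: [0.0, -0.5, -0.4]
width: 0.0297
grip_force: 30.0
```

```bash
python3 -c "
from h import *
import time
s=status.sense();print(s['tool_pos'],s['eef_rot'],s['width'],s['grip_force'],s['wrist_force'])"
```

```text
[0.47977124 0.290412   0.08358715] [6.03287947e-05 7.17346907e-01 6.96716132e-01 2.06723909e-04] 0.029655770422043558 29.963963543996215 [ 0.04359529 -0.45174049 -0.40539204]
```

Emit:
jog_arm(rows=[[0,0,-0.015,0,0,0],[0,0,-0.03,0,0,0],[0,0,-0.03,0,0,0],[0,0,-0.04,0,0,0],[0,0,-0.04,0,0,0],[0,0,-0.04,0,0,0],[0,0,-0.04,0,0,0],[0,0,-0.04,0,0,0],[0,0,-0.03,0,0,0],[0,0,-0.02,0,0,0],[0,0,-0.015,0,0,0],[0,0,0,0,0,0]])

```text
time: 6.2
tool_pos: [0.4799, 0.2906, 0.1865]
eef_rot: [0.0, 0.717, 0.697, 0.001]
wrist_force: [-0.3, 0.0, -0.9]
width: 0.0298
grip_force: 30.0
```

```bash
python3 -c "
from h import *
plan([.5046,.2375,.1853],5.0,11)"
```

```text
t 6.2 p [0.4799 0.2906 0.1865] err_rot [ 0.07 -0.05 -6.67] w 0.0298 g 30.0 q [-0.68  0.7   0.1   1.84 -0.11  0.6  -0.55]
[[-0.016, 0.008, 0.0, 0.0, 0.0, -0.01], [-0.016, 0.008, 0.0, 0.0, 0.0, -0.01], [-0.016, 0.008, 0.0, 0.0, 0.0, -0.01], [-0.016, 0.007, 0.001, 0.0, 0.0, -0.01], [-0.016, 0.007, 0.0, 0.0, 0.0, -0.01], [-0.016, 0.007, 0.001, 0.0, 0.0, -0.01], [-0.016, 0.007, 0.0, 0.0, 0.0, -0.01], [-0.017, 0.007, 0.001, 0.0, 0.0, -0.01], [-0.017, 0.007, 0.0, 0.0, 0.0, -0.01], [-0.016, 0.006, 0.001, 0.001, 0.0, -0.011], [-0.017, 0.006, 0.0, 0.0, -0.001, -0.01]]
end [0.5046 0.2374 0.1853]
```

Emit:
jog_arm(rows=[[-0.016,0.007,0,0,0,-0.01],[-0.016,0.007,0,0,0,-0.01],[-0.016,0.007,0,0,0,-0.01],[-0.016,0.007,0.001,0,0,-0.01],[-0.016,0.007,0.001,0,0,-0.01],[-0.016,0.007,0.001,0,0,-0.01],[-0.016,0.007,0.001,0,0,-0.01],[-0.016,0.007,0,0,0,-0.01],[-0.016,0.007,0,0,0,-0.01],[-0.016,0.007,0,0,0,-0.01],[-0.018,0.007,0,0,0,-0.01],[0,0,0,0,0,0]])

```text
time: 7.2
tool_pos: [0.5048, 0.2358, 0.1844]
eef_rot: [0.001, 0.677, 0.736, -0.0]
wrist_force: [-0.3, -0.6, -2.1]
width: 0.0294
grip_force: 30.0
```

```bash
python3 - <<'E'
from h import *
import cv2
plan([.5046,.2375,.1853],5.0,1)
s=status.sense();q=s["eef_rot"];R=Ro.from_quat([*q[1:],q[0]]).as_matrix();p=s["tool_pos"]
yaw=np.arctan2(R[1,1],R[0,1])-np.pi/2
P=np.r_[p-[0,0,.0136],yaw];P[:3]+=.0016*np.array([np.cos(yaw),np.sin(yaw),0])
L=w([.5203,.06,.06,-1.4837],[(-20.7,0,35.7)])[0];n=w([0,0,0,-1.4837],[(-707,0,707)])[0]
W=w(P,[(99.4,0,-19.4)])[0];Z=w(np.r_[0,0,0,yaw],[(707,0,-707)])[0]
d=L-W;print("ahead",d@Z,"off",d-(d@Z)*Z,"ang",np.arccos(-Z@n))
rp=[(99.4,0,-19.4),(108.6,18,-10.2),(108.6,-18,-10.2),(90.2,18,-28.6),(64,15,28),(64,-15,28),(-72,15,28),(-72,-15,28)]
out=[]
for nme in("scene","top"):
    im=np.ascontiguousarray(cams.camera(nme)[:,:,::-1]);k=7
    c=proj(nme,(W+L)/2)[0];u,v=int(c[0])-28,int(c[1])-35
    im=cv2.convertScaleAbs(cv2.resize(im[v:v+70,u:u+57],None,fx=k,fy=k,interpolation=2),alpha=1.4)
    f=lambda X:tuple(int(a) for a in ((proj(nme,X)[0]-[u,v]+.5)*k))
    cv2.line(im,f(W),f(L),(0,0,255),1)
    for X in w(P,rp): cv2.circle(im,f(X),3,(0,255,0),1)
    cv2.circle(im,f(L),4,(255,0,0),1);out.append(im)
cv2.imwrite("pics/f.png",np.hstack(out))
E
```

```text
t 7.2 p [0.5048 0.2358 0.1844] err_rot [ 0.03  0.05 -0.15] w 0.0294 g 30.0 q [-0.55  0.7   0.05  1.85 -0.06  0.59 -0.38]
[[0.006, 0.0, -0.003, 0.0, 0.001, -0.003]]
end [0.5046 0.2376 0.1853]
ahead 0.07807640976691033 off [ 0.0005351   0.0004861  -0.00047249] ang 0.02463989589428461
```

View pics/f.png

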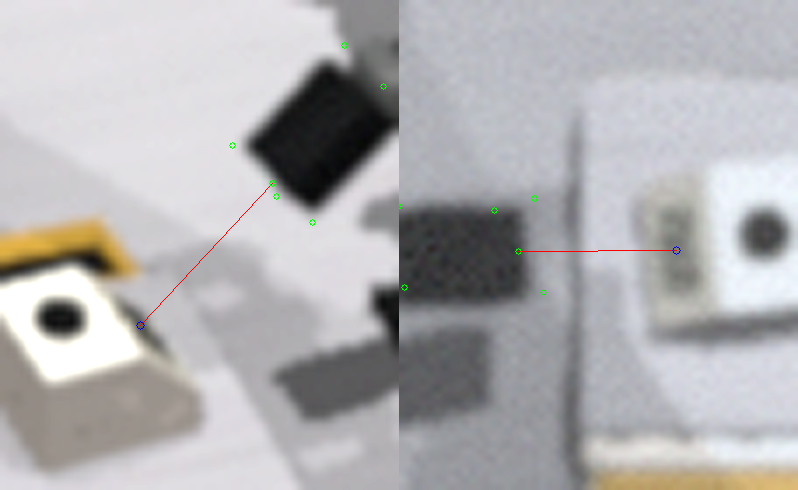

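The nose at (320, 135) and the sight line match the model to about 5 mm, and the line lands on the label at (680, 250) in the top half. I'll nudge forward 3 mm and hold.

Emit:
jog_arm(rows=[[-0.005,0,0,0,0,0],[-0.005,0,0,0,0,0],[0,0,0,0,0,0],[0,0,0,0,0,0],[0,0,0,0,0,0],[0,0,0,0,0,0],[0,0,0,0,0,0],[0,0,0,0,0,0],[0,0,0,0,0,0],[0,0,0,0,0,0],[0,0,0,0,0,0],[0,0,0,0,0,0]])

```text
time: 8.3
tool_pos: [0.5042, 0.2345, 0.1843]
eef_rot: [-0.0, 0.676, 0.737, -0.0]
wrist_force: [-0.8, -0.7, -1.4]
width: 0.0293
grip_force: 30.0
```

Emit:
jog_arm(rows=[[0,0,0,0,0,0],[0,0,0,0,0,0],[0,0,0,0,0,0],[0,0,0,0,0,0],[0,0,0,0,0,0],[0,0,0,0,0,0],[0,0,0,0,0,0],[0,0,0,0,0,0],[0,0,0,0,0,0],[0,0,0,0,0,0],[0,0,0,0,0,0],[0,0,0,0,0,0]])

```text
time: 9.3
tool_pos: [0.5042, 0.2346, 0.1843]
eef_rot: [-0.0, 0.676, 0.737, 0.0]
wrist_force: [-0.2, -0.8, -1.5]
width: 0.0295
grip_force: 30.0
```

Emit:
jog_arm(rows=[[0,0,0,0,0,0],[0,0,0,0,0,0],[0,0,0,0,0,0],[0,0,0,0,0,0],[0,0,0,0,0,0],[0,0,0,0,0,0],[0,0,0,0,0,0],[0,0,0,0,0,0]])

```text
time: 9.97
tool_pos: [0.5042, 0.2346, 0.1843]
eef_rot: [-0.0, 0.676, 0.737, 0.0]
wrist_force: [-0.1, -0.4, -0.8]
width: 0.0296
grip_force: 30.0
```

```bash
python3 -c "
from h import *
plan([.4798,.2904,.186],-1.67,11)"
```

```text
t 9.97 p [0.5042 0.2346 0.1843] err_rot [ 0.  -0.   6.6] w 0.0296 g 30.0 q [-0.55  0.7   0.05  1.85 -0.06  0.59 -0.38]
[[0.017, -0.006, -0.001, 0.0, 0.0, 0.01], [0.017, -0.006, 0.0, 0.0, 0.0, 0.01], [0.017, -0.006, -0.001, 0.0, 0.0, 0.01], [0.017, -0.006, 0.0, 0.0, 0.0, 0.01], [0.017, -0.007, -0.001, 0.0, 0.0, 0.01], [0.017, -0.007, 0.0, 0.0, 0.0, 0.01], [0.017, -0.007, -0.001, 0.0, 0.0, 0.01], [0.018, -0.007, 0.0, 0.0, 0.0, 0.01], [0.017, -0.008, -0.001, 0.0, 0.0, 0.01], [0.017, -0.007, 0.0, 0.0, 0.0, 0.01], [0.018, -0.008, -0.001, 0.0, 0.0, 0.01]]
end [0.4798 0.2905 0.1861]
```

Held still for 2.5 s. Now I'll take the reader back to the stand.

Emit:
jog_arm(rows=[[0.017,-0.006,0,0,0,0.01],[0.017,-0.006,0,0,0,0.01],[0.017,-0.006,0,0,0,0.01],[0.017,-0.006,0,0,0,0.01],[0.017,-0.007,0,0,0,0.01],[0.017,-0.007,0,0,0,0.01],[0.017,-0.007,0,0,0,0.01],[0.018,-0.007,0,0,0,0.01],[0.017,-0.008,0,0,0,0.01],[0.017,-0.007,0,0,0,0.01],[0.018,-0.008,0,0,0,0.01],[0,0,0,0,0,0]])

```text
time: 10.97
tool_pos: [0.479, 0.2924, 0.1843]
eef_rot: [-0.001, 0.717, 0.697, 0.0]
wrist_force: [-0.2, 0.3, -1.7]
width: 0.0299
grip_force: 30.0
```

Emit:
jog_arm(rows=[[0,0,0,0,0,0],[0,0,0,0,0,0],[0,0,0,0,0,0]])

```text
time: 11.22
tool_pos: [0.4801, 0.29, 0.1843]
eef_rot: [0.0, 0.718, 0.696, -0.0]
wrist_force: [-0.9, -0.3, -1.8]
width: 0.0298
grip_force: 30.0
```

```bash
python3 -c "
from h import *
plan([.4798,.2904,.1],-1.67,8)"
```

```text
t 11.22 p [0.4801 0.29   0.1843] err_rot [ 0.01  0.02 -0.04] w 0.0298 g 30.0 q [-0.68  0.7   0.1   1.84 -0.11  0.6  -0.55]
[[0.0, 0.0, 0.035, 0.0, 0.0, 0.0], [0.0, 0.0, 0.035, 0.0, 0.0, 0.0], [0.0, 0.0, 0.035, 0.0, 0.0, 0.0], [0.0, 0.0, 0.035, 0.0, 0.0, 0.0], [0.0, 0.0, 0.035, 0.0, 0.0, 0.0], [0.0, 0.0, 0.035, 0.0, 0.0, 0.0], [0.001, -0.001, 0.036, 0.0, 0.0, 0.0], [0.0, 0.0, 0.035, 0.0, 0.0, -0.001]]
end [0.4798 0.2903 0.1   ]
```

Emit:
jog_arm(rows=[[0,0,0.035,0,0,0],[0,0,0.035,0,0,0],[0,0,0.035,0,0,0],[0,0,0.035,0,0,0],[0,0,0.035,0,0,0],[0,0,0.035,0,0,0],[0,0,0.035,0,0,0],[0,0,0.025,0,0,0],[0,0,0.02,0,0,0],[0,0,0.015,0,0,0],[0,0,0.015,0,0,0],[0,0,0.01,0,0,0]])

```text
time: 12.22
tool_pos: [0.4799, 0.2906, 0.085]
eef_rot: [0.0, 0.717, 0.697, 0.0]
wrist_force: [0.7, -0.3, -1.9]
width: 0.0293
grip_force: 30.0
```

Emit:
jog_arm(rows=[[0,0,0,0,0,0],[0,0,0,0,0,0],[0,0,0,0,0,0]])

```text
time: 12.47
tool_pos: [0.4801, 0.2907, 0.0857]
eef_rot: [0.0, 0.717, 0.697, 0.0]
wrist_force: [0.1, 0.1, -0.9]
width: 0.0295
grip_force: 30.0
```

Lower another 1.5 mm and release.

Emit:
jog_arm(rows=[[0,0,0.005,0,0,0],[0,0,0.002,0,0,0],[0,0,0,0,0,0],[0,0,0,0,0,0]])

```text
time: 12.8
tool_pos: [0.48, 0.2907, 0.0836]
eef_rot: [0.0, 0.717, 0.697, 0.0]
wrist_force: [-0.3, -0.7, 1.7]
width: 0.0299
grip_force: 30.0
```

Emit:
jog_arm(rows=[[0,0,0,0,0,0],[0,0,0,0,0,0],[0,0,0,0,0,0],[0,0,0,0,0,0],[0,0,0,0,0,0],[0,0,0,0,0,0],[0,0,0,0,0,0],[0,0,0,0,0,0],[0,0,0,0,0,0],[0,0,0,0,0,0]], claw=-1)

```text
time: 13.63
tool_pos: [0.4798, 0.2905, 0.0832]
eef_rot: [-0.0, 0.717, 0.697, 0.0]
wrist_force: [-0.7, 0.0, 0.1]
width: 0.0882
grip_force: 0.0
```

Emit:
jog_arm(rows=[[0,0,-0.02,0,0,0],[0,0,-0.04,0,0,0],[0,0,-0.05,0,0,0],[0,0,-0.06,0,0,0],[0,0,-0.06,0,0,0],[0,0,-0.06,0,0,0],[0,0,-0.06,0,0,0],[0,0,-0.05,0,0,0],[0,0,-0.04,0,0,0],[0,0,0,0,0,0],[0,0,0,0,0,0]])

```text
time: 14.55
tool_pos: [0.4801, 0.2907, 0.2164]
eef_rot: [0.0, 0.717, 0.697, 0.001]
wrist_force: [-0.5, 0.6, 0.1]
width: 0.0882
grip_force: 0.0
```

```bash
python3 - <<'E'
from h import *
import cv2
out=[]
for nme in("scene","top"):
    im=cams.camera(nme)[:,:,::-1];c=proj(nme,[.5,.17,.07])[0].astype(int);u,v=c-[60,50]
    out.append(cv2.convertScaleAbs(cv2.resize(im[v:v+100,u:u+120],(400,333),interpolation=2),alpha=1.4))
cv2.imwrite("pics/g.png",np.hstack(out))
for t in("reader","cartridge","label"):
  for n in("scene","top"): print(t,n,[(round(d['score'],2),np.round(d['bbox']).tolist()) for d in cams.look_for(n,t)][:2])
# push start: behind label end of cart
X=w([0.5203,.06,.06,-1.4837],[(-70,0,25),(-35,0,0),(35,0,0)]);print(X)
plan([*X[0][:2],.2],-1.67,1)
E
```

```text
reader scene [(0.63, [402.0, 174.0, 56.0, 23.0]), (0.53, [462.0, 213.0, 17.0, 30.0])]
reader top [(0.73, [185.0, 170.0, 30.0, 30.0]), (0.7, [232.0, 219.0, 50.0, 14.0])]
cartridge scene [(0.78, [340.0, 198.0, 31.0, 29.0])]
cartridge top [(0.81, [298.0, 200.0, 28.0, 28.0])]
label scene [(0.93, [338.0, 195.0, 34.0, 26.0])]
label top [(0.71, [298.0, 198.0, 24.0, 22.0])]
[[0.51421096 0.12973467 0.085     ]
 [0.51725548 0.09486733 0.06      ]
 [0.52334452 0.02513267 0.06      ]]
t 14.95 p [0.4796 0.2904 0.2147] err_rot [-0.05  0.03 -0.  ] w 0.0883 g 0.0 q [-0.69  0.66  0.11  1.81 -0.11  0.67 -0.55]
[[-0.532, 0.131, 0.049, -0.001, 0.001, 0.0]]
end [0.5142 0.1297 0.2   ]
```

View pics/g.png

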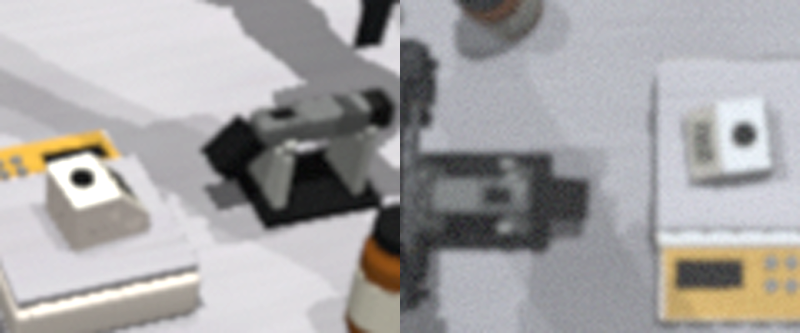

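The reader is back in its forks, with its nose at (570, 200) in the right half, and the cartridge hasn't moved. Now I'll set the jaws to a narrow gap and go behind the label end to push at two points.

```bash
python3 -c "
from h import *
plan([.5142,.131,.2],5.0,12)"
```

```text
t 14.95 p [0.4796 0.2904 0.2147] err_rot [-0.05  0.03 -6.67] w 0.0883 g 0.0 q [-0.69  0.66  0.11  1.81 -0.11  0.67 -0.55]
[[-0.044, 0.011, 0.004, 0.0, 0.0, -0.009], [-0.044, 0.01, 0.004, 0.0, 0.0, -0.009], [-0.044, 0.01, 0.004, 0.0, 0.0, -0.009], [-0.044, 0.01, 0.004, 0.0, 0.0, -0.009], [-0.044, 0.009, 0.004, 0.0, 0.0, -0.009], [-0.045, 0.009, 0.004, 0.0, 0.0, -0.009], [-0.045, 0.008, 0.004, 0.0, 0.0, -0.01], [-0.045, 0.008, 0.004, 0.0, 0.0, -0.009], [-0.045, 0.008, 0.004, 0.0, 0.0, -0.01], [-0.044, 0.007, 0.004, 0.0, 0.0, -0.009], [-0.045, 0.007, 0.005, 0.0, 0.0, -0.01], [-0.044, 0.006, 0.004, -0.001, 0.0, -0.009]]
end [0.5142 0.1311 0.2   ]
```

Emit:
jog_arm(rows=[[-0.044,0.011,0.004,0,0,-0.009],[-0.044,0.01,0.004,0,0,-0.009],[-0.044,0.01,0.004,0,0,-0.009],[-0.044,0.01,0.004,0,0,-0.009],[-0.044,0.009,0.004,0,0,-0.009],[-0.045,0.009,0.004,0,0,-0.009],[-0.045,0.008,0.004,0,0,-0.01],[-0.045,0.008,0.004,0,0,-0.009],[-0.045,0.008,0.004,0,0,-0.01],[-0.044,0.007,0.004,0,0,-0.009],[-0.045,0.007,0.004,0,0,-0.01],[-0.044,0.006,0.004,0,0,-0.01]], claw=0.45)

```text
time: 15.95
tool_pos: [0.5146, 0.1305, 0.2005]
eef_rot: [-0.0, 0.675, 0.738, -0.0]
wrist_force: [-0.2, 0.8, -0.1]
width: 0.0244
grip_force: 0.0
```

Emit:
jog_arm(rows=[[0,0,0,0,0,0],[0,0,0,0,0,0],[0,0,0,0,0,0]])

```text
time: 16.2
tool_pos: [0.5143, 0.1324, 0.2008]
eef_rot: [-0.0, 0.675, 0.738, 0.0]
wrist_force: [0.3, 0.1, 0.5]
width: 0.0241
grip_force: 0.0
```

```bash
python3 -c "
from h import *
plan([.5142,.131,.083],5.0,10)"
```

```text
t 16.2 p [0.5143 0.1324 0.2008] err_rot [-0.01 -0.05  0.09] w 0.0241 g 0.0 q [-0.36  0.65  0.03  1.91 -0.04  0.58 -0.21]
[[0.0, 0.0, 0.039, 0.0, 0.0, 0.0], [-0.001, 0.0, 0.039, 0.0, 0.0, 0.0], [0.0, 0.0, 0.039, 0.0, 0.0, 0.0], [-0.001, 0.0, 0.039, 0.0, 0.0, 0.0], [0.0, 0.0, 0.039, 0.0, 0.0, 0.0], [-0.001, 0.0, 0.04, 0.0, 0.0, 0.0], [0.0, 0.0, 0.039, 0.0, 0.0, 0.0], [-0.001, 0.0, 0.04, 0.0, 0.0, 0.0], [0.0, 0.0, 0.039, 0.0, 0.0, 0.001], [-0.001, -0.001, 0.04, 0.0, -0.001, 0.0]]
end [0.5141 0.1309 0.0829]
```

Emit:
jog_arm(rows=[[0,0,0.04,0,0,0],[0,0,0.04,0,0,0],[0,0,0.04,0,0,0],[0,0,0.04,0,0,0],[0,0,0.04,0,0,0],[0,0,0.04,0,0,0],[0,0,0.04,0,0,0],[0,0,0.04,0,0,0],[0,0,0.035,0,0,0],[0,0,0.02,0,0,0],[0,0,0.01,0,0,0],[0,0,0,0,0,0]])

```text
time: 17.2
tool_pos: [0.5142, 0.1317, 0.0849]
eef_rot: [-0.0, 0.675, 0.738, -0.0]
wrist_force: [-0.7, 0.0, 0.6]
width: 0.0247
grip_force: 0.0
```

Emit:
jog_arm(rows=[[-0.02,0,0,0,0,0],[-0.02,0,0,0,0,0],[-0.02,0,0,0,0,0],[-0.02,0,0,0,0,0],[-0.02,0,0,0,0,0],[-0.02,0,0,0,0,0],[-0.02,0,0,0,0,0],[-0.02,0,0,0,0,0],[-0.02,0,0,0,0,0],[-0.02,0,0,0,0,0],[-0.01,0,0,0,0,0],[0,0,0,0,0,0]])

```text
time: 18.2
tool_pos: [0.5201, 0.0672, 0.0853]
eef_rot: [0.0, 0.676, 0.737, -0.0]
wrist_force: [0.4, -0.5, 0.3]
width: 0.0241
grip_force: 0.0
```

```bash
python3 - <<'E'
from h import *
import cv2
out=[]
for nme in("scene","top"):
    im=cams.camera(nme)[:,:,::-1];c=proj(nme,[.5,0,.07])[0].astype(int);u,v=c-[60,50]
    out.append(cv2.convertScaleAbs(cv2.resize(im[v:v+100,u:u+120],(400,333),interpolation=2),alpha=1.4))
cv2.imwrite("pics/i.png",np.hstack(out))
plan([.5142,.131,.083],5.0,1)
E
```

```text
t 18.3 p [0.5199 0.0682 0.0852] err_rot [-0.02  0.01  0.02] w 0.0245 g 0.0 q [-0.22  0.84 -0.    2.    0.    0.3  -0.13]
[[0.21, -0.001, 0.007, 0.0, 0.0, 0.0]]
end [0.5141 0.1309 0.0831]
```

View pics/i.png

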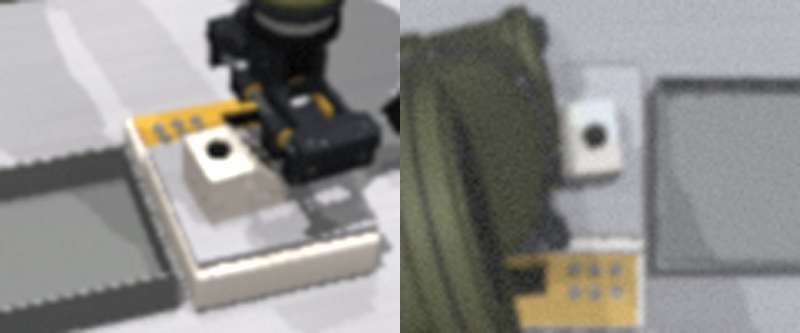

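The cartridge is sliding square along the pan and is now at (592, 135) in the right half. I'll keep pushing it over the edge.

Emit:
jog_arm(rows=[[-0.02,0,0,0,0,0],[-0.02,0,0,0,0,0],[-0.02,0,0,0,0,0],[-0.02,0,0,0,0,0],[-0.02,0,0,0,0,0],[-0.02,0,0,0,0,0],[-0.02,0,0,0,0,0],[-0.02,0,0,0,0,0],[-0.02,0,0,0,0,0],[-0.02,0,0,0,0,0],[-0.02,0,0,0,0,0],[-0.02,0,0,0,0,0]])

```text
time: 19.3
tool_pos: [0.5265, -0.0037, 0.0854]
eef_rot: [0.0, 0.675, 0.738, 0.0]
wrist_force: [0.2, 0.2, 1.4]
width: 0.024
grip_force: 0.1
```

Emit:
jog_arm(rows=[[-0.02,0,0,0,0,0],[-0.02,0,0,0,0,0],[-0.02,0,0,0,0,0],[-0.02,0,0,0,0,0],[-0.02,0,0,0,0,0],[-0.02,0,0,0,0,0],[-0.02,0,0,0,0,0],[-0.01,0,0,0,0,0],[0,0,0,0,0,0],[0,0,0,0,0,0]])

```text
time: 20.13
tool_pos: [0.5303, -0.048, 0.0853]
eef_rot: [-0.0, 0.675, 0.737, 0.0]
wrist_force: [-0.6, 0.4, 0.6]
width: 0.0242
grip_force: 0.0
```

```bash
python3 - <<'E'
from h import *
import cv2
out=[]
for nme in("scene","top"):
    im=cams.camera(nme)[:,:,::-1];c=proj(nme,[.5,-.07,.07])[0].astype(int);u,v=c-[60,50]
    out.append(cv2.convertScaleAbs(cv2.resize(im[v:v+100,u:u+120],(400,333),interpolation=2),alpha=1.4))
cv2.imwrite("pics/j.png",np.hstack(out))
plan([.5142,.131,.083],5.0,1)
E
```

```text
t 20.23 p [ 0.5304 -0.0475  0.0853] err_rot [ 0.01 -0.03  0.09] w 0.0242 g 0.0 q [ 0.02  0.84 -0.03  1.97  0.08  0.33  0.02]
[[0.597, -0.001, 0.008, 0.0, 0.0, 0.001]]
end [0.5142 0.1309 0.083 ]
```

View pics/j.png

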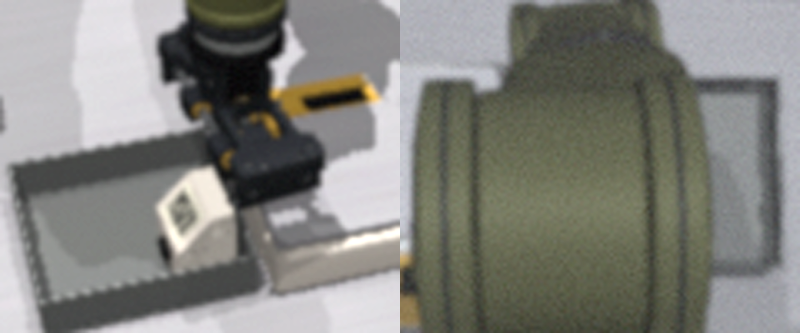

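The cartridge has tipped into the tray and stands on its end near the wall, at (200, 225) in the left half. I'll back the arm off, lift clear, and check that it has settled.

Emit:
jog_arm(rows=[[0.02,0,0,0,0,0],[0.03,0,0,0,0,0],[0.03,0,-0.02,0,0,0],[0.03,0,-0.05,0,0,0],[0.03,0,-0.06,0,0,0],[0.06,0,-0.06,0,0,0],[0.08,0,-0.06,0,0,0],[0.08,0,-0.06,0,0,0],[0.08,0,-0.06,0,0,0],[0.08,0,-0.06,0,0,0],[0.06,0,-0.04,0,0,0],[0,0,0,0,0,0]])

```text
time: 21.23
tool_pos: [0.5152, 0.1325, 0.2291]
eef_rot: [-0.0, 0.672, 0.741, 0.004]
wrist_force: [0.5, 0.6, 0.2]
width: 0.0242
grip_force: 0.0
```

Emit:
jog_arm(rows=[[0,0,0,0,0,0],[0,0,0,0,0,0],[0,0,0,0,0,0]])

```text
time: 21.48
tool_pos: [0.5144, 0.1237, 0.2255]
eef_rot: [-0.0, 0.676, 0.737, -0.001]
wrist_force: [-0.4, -0.1, 0.0]
width: 0.0247
grip_force: 0.0
```

```bash
python3 - <<'E'
from h import *
import cv2
out=[]
for nme in("scene","top"):
    im=cams.camera(nme)[:,:,::-1];c=proj(nme,[.5,-.08,.05])[0].astype(int);u,v=c-[35,35]
    out.append(cv2.convertScaleAbs(cv2.resize(im[v:v+70,u:u+70],(400,400),interpolation=2),alpha=1.4));print(u,v)
cv2.imwrite("pics/k.png",np.hstack(out))
for n in("scene","top"): print(n,[(round(d['score'],2),np.round(d['bbox']).tolist()) for d in cams.look_for(n,"cartridge")][:2])
E
```

```text
255 174
311 170
scene [(0.97, [291.0, 220.0, 23.0, 32.0])]
top [(0.92, [348.0, 197.0, 20.0, 26.0])]
```

View pics/k.png

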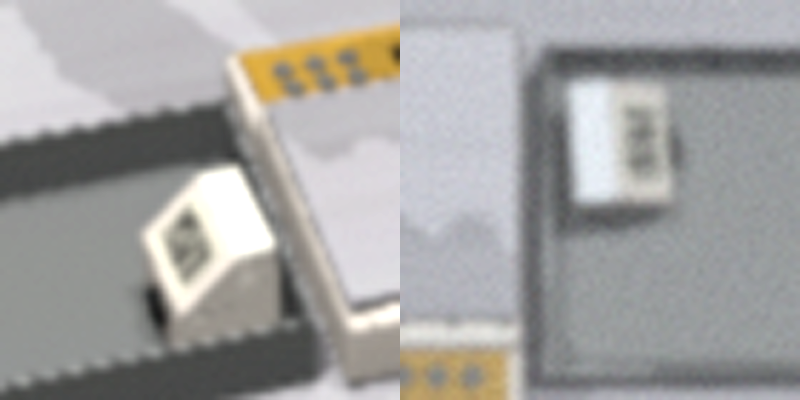

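The cartridge stands at rest, flat on its end inside the tray. Its middle is about 37 mm inside the tray's edge and about 38 mm above the bench. The reader is on its stand and the arm is clear, so I'm handing in.

```bash
python3 -c "
from station import env
print(env.job_done())"
```

```text
the job is handed in; nothing more can be done
None
```

I scanned the label with the reader held still for about 2.5 s, laid the reader back on its stand, and pushed the cartridge off the pan into the grey tray, where it stands at rest on its end; the job is handed in at about 22 s of the 59 s allowed, with no verdict returned.

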